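Fit the press handle and hold the brass disc clamped

TASK

The lever press has had its handle taken off: pick up the loose steel handle tube and slide it fully home over the bare stub of the press's lever, up against the shoulder. Then bring the handle down, against the return spring, until the ram's sprung foot clamps the brass disc and is pushed in about half of its 12 mm travel, and keep it held steadily there so that I can scribe the disc; finish while still holding the handle down. The disc must stay centred under the ram, and leave the stars, the wooden dowel, the scriber and the lantern base where they lie.

Things in the scene. Friction and masses are not known exactly. Their poses are not given: they have to be found in the camera images.
- tube_centre (a point): centre (half-way up) of the handle tube, a plain bright-steel tube open at both ends and alike both ways round: 200 mm long, 26 mm outside diameter, bore 21 mm, wall 2.5 mm, about 0.25 kg. It lies flat on the bench, so its centre is 13 mm above the surface. Its own x axis runs along the tube.
- lever_shoulder (a point): point on the axis of the press lever where its bare stub leaves the 34 mm shoulder collar; its x axis points outward along the stub (to the free end), its y axis is level. The stub is round steel, 16 mm thick and 75 mm long, its last 14 mm tapering to 6 mm. The tube is home when its end meets the shoulder, its centre then 100 mm from here along x. Nothing stands above or beyond the stub.
- lever_pivot (a point): centre of the lever's hinge, 115 mm behind the shoulder on the lever's axis and 215 mm above the bench; the lever swings about the level y axis through it. The press, a dark cast-iron C-frame on a 240 x 140 mm base, stands about 245 mm high. A push along the stub does not turn the lever.
- press_lever (a joint): angle of the lever (rad): 0 at rest, the stub raised 0.30 above level; grows as it is brought down; a return spring lifts it back. The foot touches the disc at about 0.165, is half-way in at 0.245 and fully in at 0.325. With the tube on, the push square to it 215 mm from the pivot is about 5 N to start, 6.5 N just before the foot touches, 14 N at half-way.
- press_foot (a joint): how far the sprung foot is pushed up into the ram (m): 0 when free, 0.012 fully in. Half-way is 0.006. It starts to move when the foot bears on the disc, 1 mm for each 13.6 mrad of lever, and bears on the disc with 10 N plus 1.5 N for each mm.
- press_ram: the press's upright steel ram, 26 mm in diameter, which the lever drives straight down; origin on its axis, at the ram's lower end. It carries the sprung foot, a 34 mm round steel button whose face starts 24 mm below this point.
- disc: flat brass disc, 90 mm in diameter and 4 mm thick, lying on the press's bolster under the ram, 60 mm above the bench, between three small locating pins; origin at the centre of its underside.
- dowel: smooth pale wooden forming dowel, 24 mm in diameter and 200 mm long, solid, lying on the bench; it can roll; origin under its centre, x axis along it. Leave alone.
- scriber: steel scriber lying on the bench, 150 mm long and 8 mm thick; origin under its shank, 100 mm from the point, x axis towards the point. Leave alone.
- star_1: flat eight-pointed brass star, 85 mm over the points, 4 mm thick; origin at the centre of its underside. Leave alone.
- star_2: a second such star. Leave alone.
- star_3: a third such star. Leave alone.
- lantern_base: hexagonal brass lantern base, an open tray 120 mm across the flats and 29 mm high; origin at the centre of its underside. Leave alone.

How it is judged:
On the way, in this order (a step that is already met when the one before it is completed fails the run):
1. the handle tube is fully home on the lever's stub, the press not yet worked (x of tube_centre in the frame of lever_shoulder between 0.09 and 0.106 m and angle between the x axis of tube_centre and the x axis of lever_shoulder, either way round below 0.12 rad and y of tube_centre in the frame of lever_shoulder between -0.008 and 0.008 m and z of tube_centre in the frame of lever_shoulder between -0.008 and 0.008 m and value of joint press_foot below 0.001 m), for 0.2 s.
2. the handle is brought down and the sprung foot clamps the disc, about half-way in (value of joint press_foot between 0.003 and 0.009 m and contact force between press_ram and disc above 8 N), for 0.5 s.
At the end, for the whole second after the job is handed in: The robot still holds the handle down, lever at rest; the foot is 3 to 9 mm into the ram and bears on the disc with over 8 N; the tube is on the stub within 8 mm of the shoulder, in line with it (0.12 rad, 12 mm); the disc's centre is within 8 mm of the ram's axis (all of step 2 and velocity of joint press_lever between -0.05 and 0.05 rad/s and contact force between any of the fingers, the arm and tube above 2 N and x of tube_centre in the frame of lever_shoulder between 0.09 and 0.108 m and angle between the x axis of tube_centre and the x axis of lever_shoulder, either way round below 0.12 rad and horizontal distance between disc and press_ram below 0.008 m and y of tube_centre in the frame of lever_shoulder between -0.012 and 0.012 m and z of tube_centre in the frame of lever_shoulder between -0.012 and 0.012 m); the arm keeps its last pose, push and grip.
It fails at once if a star, the dowel, the scriber or the lantern base is moved more than 20 mm (distance of any of dowel, scriber, star_1, star_2, star_3, lantern_base from where it was at the start of the episode above 0.02 m).
It also fails if it takes over 48 s, if anything falls off the work surface, if the arm or the gripper's body presses on something with over 40 N, if the wrist force passes 120 N, or if a joint passes its speed limit or range.

ROBOT

A 6-joint arm with a two-finger parallel gripper is mounted at the origin on the work surface. World frame = base frame: x ahead of the robot, y to its left, z up, the work surface at z = 0. Lengths are in m, angles in rad, forces in N, time in s.
With the tool pointing down it reaches from about 0.425 to 0.925 m from the base axis. Payload 12.5 kg.
Tool frame: the origin (TCP) lies at the very end of the fingers, on their centre line; the grasp point (between the pads) lies 19 mm behind it (arm.grasp_offset is the distance from the TCP to the grasp point, in m); z points along the fingers, y is the line along which they close (so a half turn about z gives the same grasp; the last joint's range is limited). The gripper opens to 85 mm and grips with 20 to 120 N. Pads are 22 mm wide; open, the fingers measure 114 mm over their backs; the gripper's body (76 mm by 85 mm) begins 54 mm behind the grasp point. The pads swing forward as they close: fully open they stand 13 mm farther back than shut.
Start: joints at [-1.322, 0.491, 1.559, -0, 1.092, -0.106], TCP at [0.217, -0.586, 0.231] pointing down, gripper open.
Joint ranges: [-3.1, 3.1], [-0.84, 2.19], [0.05, 2.79], [-1.13, 4.28], [0.06, 2.93], [-2.69, 2.69]. Speed limits (rad/s): [2.22, 2.22, 2.79, 3.14, 3.14, 3.14].

INTERFACE

Orientations are given as a unit quaternion [w, x, y, z].
In Python, from station import get_obs, vision, finish_job, finder, arm gives the robot as it stands. The module is installed in compiled form; this text tells all that it offers.
- The arm moves only by the shell command python3 -m crank 'ROWS' [OPENING]. ROWS is text: rows parted by semicolons, each of 6 numbers parted by spaces: the shift along the world's x, y, z scaled (see below), then the turn, a rotation vector about the world's x, y, z scaled (see below). In form: tx ty tz rx ry rz; .... A call has 1 to 8 rows; each row is the pose to reach, as a shift and turn from the pose commanded when the call began, turning the shorter way round; what a row does not reach only later rows make up. The controller multiplies each number of a shift by 100 cm and each number of a turn by 360 degrees. A row lasts 1/10 s, in which the tool goes at most 50 mm and 8.59 degrees, less where a joint would pass 70% of its speed; a pose out of reach is approached as far as the arm can. A call with a number of a shift or a turn outside -1 to 1 is refused whole. A call with a gripper value outside its range is refused whole. OPENING is the closure, from 0 (fully open) to 1 (shut), set as the call begins (- or left out, the last holds). The fingers move at their own pace and stop on an object; the grip force is fixed at half the most. Time passes only in rows, so rows that repeat a pose let the fingers close. It gives the time, the measured TCP pose, the force, the opening and the grip force at its end, in the units of the state.
- get_obs(): the state, without advancing time (a new reading comes with each control period).
- vision.read_camera(name): name is "scene" or "top" or "wrist"; returns the picture (384x512x3 uint8, red, green, blue); there is no depth.
- vision.camera_params(name): a dict with "fx", "fy", "cx", "cy" (pixels), "k1" (the pictures are not rectified: a ray, as slopes to the right and down, at radius r is drawn at 1 + k1 r^2 times it, then the intrinsics apply), "eye" and "attitude" of the camera in the world; the wrist camera has in their place "tool_from_camera" (4x4, takes a point from camera to tool coordinates, whose origin is the TCP and whose axes are the flange's). Camera axes: x right, y down, z forward; pixel columns grow to the right and rows downward; lengths in m; the calibration is good to about 2 mm. A picture is of the moment at which its call begins: read the wrist's pose just before it. camera_params takes no time and is no camera call.
- finish_job(): hands the job in; it is judged then, once.
Trained networks look in the newest picture that a camera, given by its name, has taken for a name from the list of things; names that differ only in an ending like _2 or _b are one class to them, and where a whole thing is asked for, a point or a joint stands for the part that bears it (a point fixed in the world has none). Each returns a list of dicts, best first, with "conf" (0 to 1); they miss things now and then, are a little off and sometimes report something else, mostly with a low value. They report only what shows in the picture. A call takes as long as a camera call.
- finder.masks_of(camera, label): "pixels" (384x512 bool, what is visible of it) and "xy" ([column, row] in pixels, amid what is visible of it).
- finder.spot_point(camera, label): "xy" ([column, row] in pixels: a listed point, or the origin of a listed thing).
The state is a dict: "clock": time; "joints": joint angles; "joint_velocities": joint speeds; "joint_efforts": joint torques, N m; "tool_pos": TCP position; "tool_rot": TCP orientation; "contact_force": force on the tool from outside, world axes, zero at the start; "moment": the same for the moment, N m; "finger_gap": finger opening in m; "gripper_force": force on a finger pad.
Only numpy, scipy, OpenCV 4.12 (cv2) and the standard library are available. Lean on these libraries where they do the work, as an engineer would, in place of code of your own. Each camera call takes 0.05 s, during which the arm holds its last target. There are 200 camera calls.

## Working session

There is one attempt and no reset: what is moved stays moved. The work goes in short steps, Python scripts to look and compute and a shell command to move; the robot and the scene stay as the last step left them, time stands still between calls to the robot, and variables do not carry over. Pictures are saved under pics/ and viewed, at most 10 in all, crops included, and the job is handed in when it is done.

```bash
mkdir -p pics
cat > h.py <<'E'
import numpy as np, cv2
from scipy.spatial.transform import Rotation as R
from station import get_obs, vision, finder, arm
def rot(q): return R.from_quat([q[1],q[2],q[3],q[0]]).as_matrix()
def cam(name):
    p=vision.camera_params(name)
    if name=='wrist':
        o=get_obs(); T=np.array(p['tool_from_camera']); Rt=rot(o['tool_rot'])
        return p, Rt@T[:3,:3], Rt@T[:3,3]+np.array(o['tool_pos'])
    a=np.array(p['attitude']); 
    return p, (rot(a) if a.size==4 else a.reshape(3,3)), np.array(p['eye'])
def ray(C,xy):
    p,Rc,e=C; u=np.array([(xy[0]-p['cx'])/p['fx'],(xy[1]-p['cy'])/p['fy']]); s=u.copy()
    for _ in range(20): s=u/(1+p['k1']*(s@s))
    d=Rc@np.array([s[0],s[1],1]); return e,d/np.linalg.norm(d)
def atz(C,xy,z): e,d=ray(C,xy); return e+d*(z-e[2])/d[2]
def proj(C,P):
    p,Rc,e=C; c=Rc.T@(np.array(P)-e); s=c[:2]/c[2]; s=s*(1+p['k1']*(s@s)); return np.array([p['cx']+p['fx']*s[0],p['cy']+p['fy']*s[1]])
def tri(rays):
    A=0;b=0
    for e,d in rays:
        M=np.eye(3)-np.outer(d,d); A=A+M; b=b+M@e
    return np.linalg.solve(A,b)
E
python3 - <<'E'
from h import *
np.set_printoptions(precision=4,suppress=True)
ims=[]
for c in ['scene','top']:
    im=vision.read_camera(c); cv2.imwrite(f'pics/{c}0.png',im[:,:,::-1]); C=cam(c); print(c,C[2],C[0]['fx'],C[1][:,2])
    for l in ['tube_centre','lever_shoulder','lever_pivot','press_ram','disc','dowel','scriber','star_1','lantern_base']:
        z={'tube_centre':.013,'lever_pivot':.215,'disc':.06,'lever_shoulder':.249,'press_ram':.1}.get(l,0)
        print(l,[(np.round(r['xy']),round(r['conf'],2),atz(C,r['xy'],z)) for r in finder.spot_point(c,l)[:4]])
    for r in finder.masks_of(c,'tube_centre')[:2]:
        m=r['pixels']; ys,xs=np.nonzero(m); P=np.c_[xs,ys].astype(float); mu=P.mean(0); u=np.linalg.svd(P-mu,full_matrices=False)[2][0]; t=(P-mu)@u
        print('tube',r['conf'],m.sum(),mu,atz(C,mu+u*t.min(),.013),atz(C,mu+u*t.max(),.013))
o=get_obs(); print(o, arm.grasp_offset)
E
```

```text
scene [ 1.0355 -0.8397  1.2167] 463.0148587080535 [-0.3339  0.5653 -0.7543]
tube_centre [(array([248., 265.]), 0.63, array([ 0.6153, -0.212 ,  0.013 ])), (array([318., 116.]), 0.62, array([0.4846, 0.5247, 0.013 ]))]
lever_shoulder [(array([317., 114.]), 0.68, array([0.5848, 0.2684, 0.249 ]))]
lever_pivot [(array([340., 111.]), 0.7, array([0.6282, 0.3596, 0.215 ]))]
press_ram [(array([318., 144.]), 0.45, array([0.5936, 0.2892, 0.1   ])), (array([299., 128.]), 0.17, array([0.494 , 0.3342, 0.1   ]))]
disc [(array([300., 128.]), 0.54, array([0.4788, 0.3748, 0.06  ])), (array([328., 150.]), 0.51, array([0.6218, 0.3196, 0.06  ]))]
dowel [(array([202., 252.]), 0.79, array([ 0.4612, -0.2406,  0.    ]))]
scriber [(array([322., 154.]), 0.7, array([0.5902, 0.3506, 0.    ])), (array([202., 250.]), 0.49, array([ 0.4595, -0.235 ,  0.    ])), (array([186., 328.]), 0.48, array([ 0.5737, -0.47  ,  0.    ])), (array([340., 113.]), 0.2, array([0.5485, 0.6058, 0.    ]))]
star_1 [(array([300., 125.]), 0.73, array([0.4419, 0.4563, 0.    ])), (array([318., 115.]), 0.7, array([0.4759, 0.5496, 0.    ])), (ar
[... 1330 characters left out ...]
y([ 0.7961, -0.1461,  0.    ])), (array([148., 172.]), 0.47, array([0.6306, 0.3158, 0.    ]))]
tube 0.9 521 [315.3877 175.9002] [ 0.6202 -0.1181  0.013 ] [ 0.628  -0.3196  0.013 ]
{'clock': 1.1, 'joints': array([-1.3216,  0.4909,  1.5589,  0.    ,  1.0917, -0.1056]), 'joint_velocities': array([ 0.0002, -0.001 ,  0.0003,  0.0005, -0.0021, -0.0016]), 'joint_efforts': array([ -0.0009, -61.8292, -26.184 ,  -0.    ,   0.0005,   0.    ]), 'tool_pos': array([ 0.2172, -0.5861,  0.2314]), 'tool_rot': array([0.0001, 0.9843, 0.1765, 0.    ]), 'contact_force': array([ 0.5589, -0.9878,  0.0667]), 'moment': array([ 0.0515, -0.0022, -0.0536]), 'gripper_force': 0.0, 'finger_gap': 0.08542128585980388} 0.0187
```

```bash
python3 -c "
import cv2,numpy as np
a=cv2.imread('pics/scene0.png');b=cv2.imread('pics/top0.png')
cv2.imwrite('pics/both.png',np.hstack([cv2.resize(a[60:360,150:400],None,fx=1.6,fy=1.6),cv2.resize(b[80:330,60:300],None,fx=1.6,fy=1.6,).copy() if 0 else cv2.resize(b[80:380,60:310],None,fx=1.6,fy=1.6)]))"
```

```text
(no output)
```

View pics/both.png

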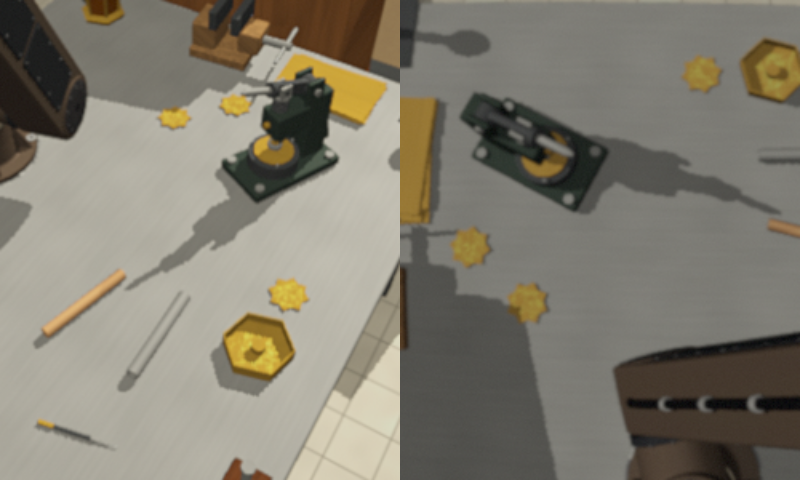

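The two views agree. The tube is at about (0.623, -0.219), lying nearly along -y. The press has its pivot at about (0.632, 0.363) and its shoulder at about (0.586, 0.265), and the stub points towards (-0.43, -0.90).

```bash
python3 -m crank '0.25 0.23 0 0 0 0.13;0.25 0.23 0 0 0 0.13;0.25 0.23 0 0 0 0.13;0.25 0.23 0 0 0 0.13;0.25 0.23 0 0 0 0.13;0.25 0.23 0 0 0 0.13;0.25 0.23 0 0 0 0.13;0.25 0.23 0 0 0 0.13' 0; python3 -m crank '0.156 0.137 -0.02 0 0 0.07;0.156 0.137 -0.02 0 0 0.07;0.156 0.137 -0.02 0 0 0.07;0.156 0.137 -0.02 0 0 0.07;0.156 0.137 -0.02 0 0 0.07;0.156 0.137 -0.02 0 0 0.07;0.156 0.137 -0.02 0 0 0.07'
cat > tube.py <<'E'
from h import *
np.set_printoptions(precision=4,suppress=True)
import sys
z=float(sys.argv[1]) if len(sys.argv)>1 else .013
C=cam('wrist'); im=vision.read_camera('wrist'); cv2.imwrite('pics/w%d.png'%(get_obs()['clock']*100),im[:,:,::-1])
for r in finder.masks_of('wrist','tube_centre')[:3]:
    ys,xs=np.nonzero(r['pixels']); P=np.c_[xs,ys].astype(float); mu=P.mean(0); u=np.linalg.svd(P-mu,full_matrices=False)[2][0]; t=(P-mu)@u
    a,b=atz(C,mu+u*t.min(),z),atz(C,mu+u*t.max(),z)
    print('tube',r['conf'],len(P),mu,atz(C,mu,z),a,b,np.linalg.norm(a-b),'ang',np.degrees(np.arctan2(*(a-b)[[1,0]])))
for r in finder.spot_point('wrist','tube_centre')[:3]: print(r['conf'],r['xy'],atz(C,r['xy'],z))
o=get_obs(); Rt=rot(o['tool_rot']); print(o['clock'],o['tool_pos'],'y ang',np.degrees(np.arctan2(Rt[1,1],Rt[0,1])),Rt,o['joints'])
E
python3 tube.py
```

```text
clock: 1.9
tool_pos: [0.4699, -0.3529, 0.2314]
tool_rot: [0.0, 0.832, 0.555, 0.0]
contact_force: [-1.0, -0.0, -0.5]
finger_gap: 0.0858
gripper_force: 0.0
clock: 2.6
tool_pos: [0.6224, -0.22, 0.2113]
tool_rot: [-0.0, 0.693, 0.721, -0.0]
contact_force: [-0.1, 0.9, -0.6]
finger_gap: 0.085
gripper_force: 0.0
0.61 [254.4, 163.7] [ 0.6228 -0.2166  0.013 ]
2.75 [ 0.6223 -0.2205  0.2117] y ang 2.2166640753860403 [[-0.0387  0.9993  0.0003]
 [ 0.9993  0.0387 -0.0003]
 [-0.0003  0.0003 -1.    ]] [-0.4405  0.5596  1.4884 -0.0001  1.0931 -0.4791]
```

```bash
python3 -m crank '0.001 0.003 -0.05 0 0 0;0.001 0.003 -0.1 0 0 0;0.001 0.003 -0.15 0 0 0;0.001 0.003 -0.19 0 0 0;0.001 0.003 -0.205 0 0 0;0.001 0.003 -0.205 0 0 0' ; python3 -m crank '0 0 0 0 0 0;0 0 0 0 0 0;0 0 0 0 0 0;0 0 0 0 0 0;0 0 0 0 0 0;0 0 0 0 0 0;0 0 0 0 0 0;0 0 0 0 0 0' 1;  python3 -c "
from station import get_obs
o=get_obs();print(o)"
```

```text
clock: 3.35
tool_pos: [0.6232, -0.2166, 0.005]
tool_rot: [-0.001, 0.693, 0.721, -0.0]
contact_force: [0.1, 0.5, 0.5]
finger_gap: 0.0854
gripper_force: 0.0
clock: 4.15
tool_pos: [0.6245, -0.2163, 0.0077]
tool_rot: [0.001, 0.693, 0.721, 0.0]
contact_force: [-2.5, 0.1, 7.9]
finger_gap: 0.024
gripper_force: 59.4
{'clock': 4.15, 'joints': array([-4.33232673e-01,  8.05017855e-01,  1.62952416e+00,  1.86976985e-05,
        7.05498820e-01, -4.73852640e-01]), 'joint_velocities': array([ 1.85134297e-05, -2.10964535e-03, -7.19778586e-05,  1.17369457e-03,
        5.20612525e-04,  9.52993576e-04]), 'joint_efforts': array([ 2.06208411e-01, -6.71089125e+01, -1.71581572e+01,  2.43367685e-02,
       -5.69820553e-01, -5.97981596e-02]), 'tool_pos': array([ 0.62451481, -0.21625133,  0.0077374 ]), 'tool_rot': array([7.31597174e-04, 6.92605529e-01, 7.21316144e-01, 2.58525528e-04]), 'contact_force': array([-2.4924584 ,  0.13184656,  7.85169405]), 'moment': array([ 0.11977645,  0.34296347, -0.02676528]), 'gripper_force': 59.380273013384794, 'finger_gap': 0.024011317722003246}
```

```bash
python3 -m crank '0 0 0.02 0 0 0;0 0 0.05 0 0 0;0 0 0.1 0 0 0;0 0 0.15 0 0 0;0 0 0.2 0 0 0;0 0 0.25 0 0 0;0 0 0.3 0 0 0;0 0 0.3 0 0 0'
python3 - <<'E'
from h import *
C=cam('wrist'); a=vision.read_camera('wrist'); b=vision.read_camera('scene')
cv2.imwrite('pics/grip.png',np.hstack([a,b])[:,:,::-1][:, :].copy())
cv2.imwrite('pics/grip.png',cv2.resize(cv2.imread('pics/grip.png'),(800,300)))
o=get_obs(); print(o['tool_pos'],rot(o['tool_rot']),o['contact_force'],o['moment'],o['finger_gap'])
print(vision.camera_params('wrist'))
for r in finder.masks_of('wrist','tube_centre'): ys,xs=np.nonzero(r['pixels']);print(r['conf'],len(ys),xs.min(),xs.max(),ys.min(),ys.max())
E
```

```text
clock: 4.95
tool_pos: [0.6255, -0.2165, 0.3142]
tool_rot: [0.006, 0.692, 0.721, 0.002]
contact_force: [0.5, -0.6, -1.9]
finger_gap: 0.0242
gripper_force: 60.0
[ 0.62395517 -0.21589692  0.30718245] [[-4.07537537e-02  9.99167909e-01  1.61893057e-03]
 [ 9.99168920e-01  4.07549458e-02 -7.10276096e-04]
 [-7.75664510e-04  1.58863870e-03 -9.99998437e-01]] [ 0.10892962 -0.18953673 -3.3086892 ] [-0.00400542 -0.06801126  0.00764617] 0.024538496046758593
{'fx': 276.7421254607296, 'fy': 276.7421254607296, 'cx': 254.33535663858498, 'cy': 190.48167935341883, 'k1': -0.054335522195292286, 'tool_from_camera': array([[ 1.88468262e-04, -9.48730510e-01, -3.16086039e-01,
         8.16588050e-02],
       [ 9.99999980e-01,  1.59474573e-04,  1.17594138e-04,
         5.79759441e-04],
       [-6.11574605e-05, -3.16086055e-01,  9.48730521e-01,
        -1.43231324e-01],
       [ 0.00000000e+00,  0.00000000e+00,  0.00000000e+00,
         1.00000000e+00]])}
0.64 13485 226 283 57 335
```

View pics/grip.png

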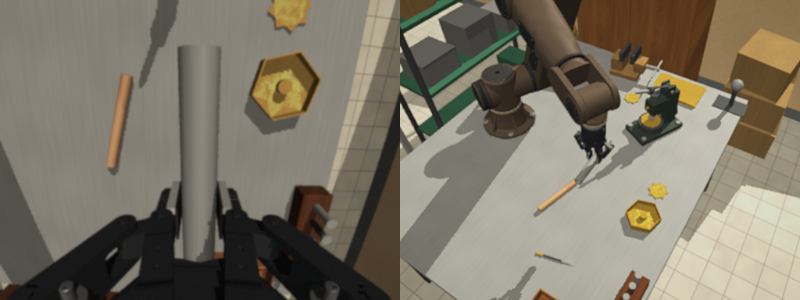

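```bash
cat > fit.py <<'E'
from h import *
np.set_printoptions(precision=4,suppress=True)
def edges(m,y0,y1):
    L=[];Rr=[]
    for y in range(y0,y1):
        xs=np.nonzero(m[y])[0]
        if len(xs)>5: L.append((xs.min()-.5,y)); Rr.append((xs.max()+.5,y))
    return np.array(L),np.array(Rr)
def cyl(C,L,Rr,r):
    def plane(pts):
        D=np.array([ray(C,p)[1] for p in pts]); return np.linalg.svd(D)[2][2]
    nL,nR=plane(L),plane(Rr); fw=C[1][:,2]
    d=np.cross(nL,nR); d/=np.linalg.norm(d)
    mL=ray(C,L.mean(0))[1]; mR=ray(C,Rr.mean(0))[1]
    mL=mL-d*(mL@d); mR=mR-d*(mR@d); mL/=np.linalg.norm(mL); mR/=np.linalg.norm(mR)
    h=np.arccos(mL@mR)/2; b=(mL+mR)/np.linalg.norm(mL+mR)
    return d,C[2]+b*r/np.sin(h),b
E
python3 - <<'E'
from fit import *
C=cam('wrist'); im=vision.read_camera('wrist'); m=finder.masks_of('wrist','tube_centre')[0]['pixels']
o=get_obs(); Rt=rot(o['tool_rot']); p=np.array(o['tool_pos'])
for y0,y1 in [(64,170),(64,220)]:
    L,Rr=edges(m,y0,y1); d,q,b=cyl(C,L,Rr,.013)
    d=Rt.T@d; d*=np.sign(d[0]); q=Rt.T@(q-p)
    print('dir tool',d,'axis at x=0',q-d*q[0]/d[0])
    ys=np.nonzero(m.any(1))[0]; e,dr=ray(C,((L[0,0]+Rr[0,0])/2,ys.min()-.5)); e=Rt.T@(e-p);dr=Rt.T@dr
    top=q-d*q[0]/d[0]-Rt.T@b*.013
    A=np.c_[d,-dr]; s=np.linalg.lstsq(A,e-top,rcond=None)[0]; print('end x',s)
    res=[np.polyfit(E[:,1],E[:,0],1) for E in (L,Rr)]; print([np.std(np.polyval(f,E[:,1])-E[:,0]) for f,E in zip(res,(L,Rr))])
E
```

```text
Traceback (most recent call last):
IndexError: list index out of range
```

```bash
cat > tubefit.py <<'E'
from fit import *
C=cam('wrist'); o=get_obs()
for _ in range(4):
    im=vision.read_camera('wrist'); ms=finder.masks_of('wrist','tube_centre')
    if ms: break
m=ms[0]['pixels']; cv2.imwrite('pics/t.png',im[:,:,::-1])
Rt=rot(o['tool_rot']); p=np.array(o['tool_pos'])
for y0,y1 in [(64,170),(64,220)]:
    L,Rr=edges(m,y0,y1); d,q,b=cyl(C,L,Rr,.013)
    d=Rt.T@d; d*=np.sign(d[0]); q=Rt.T@(q-p)
    print('dir tool',d,'axis at x=0',q-d*q[0]/d[0])
    ys=np.nonzero(m.any(1))[0]; e,dr=ray(C,((L[0,0]+Rr[0,0])/2,ys.min()-.5)); e=Rt.T@(e-p);dr=Rt.T@dr
    top=q-d*q[0]/d[0]-Rt.T@b*.013
    s=np.linalg.lstsq(np.c_[d,-dr],e-top,rcond=None)[0]; print('end x',s)
    print([np.std(np.polyval(np.polyfit(E[:,1],E[:,0],1),E[:,1])-E[:,0]) for E in (L,Rr)])
E
python3 tubefit.py
```

```text
dir tool [ 0.9983  0.0002 -0.0582] axis at x=0 [0.     0.0007 0.0027]
end x [0.0998 0.1283]
[np.float64(0.4174059167655457), np.float64(0.5101798109559962)]
dir tool [ 0.9995 -0.0017 -0.033 ] axis at x=0 [0.     0.0008 0.0009]
end x [0.0994 0.129 ]
[np.float64(0.468301666669057), np.float64(0.48357480872392583)]
```

```bash
cat > goal.py <<'E'
from h import *
np.set_printoptions(precision=4,suppress=True)
def goal(piv,sh,s,off=0.,pitch=.3,zt=-.003,xt=0.):
    """tool pose with tube centre s beyond shoulder, raised off square to the stub"""
    h=np.array(sh[:2])-np.array(piv[:2]); h/=np.linalg.norm(h)
    u=np.r_[h*np.cos(pitch),np.sin(pitch)]; z=np.r_[h*np.sin(pitch),-np.cos(pitch)]
    Rg=np.c_[-u,np.cross(z,-u),z]; P0=np.r_[piv[:2],.215]
    pos=P0+u*(.115+s)-z*off-z*zt+u*xt
    return pos,Rg
def delta(pos,Rg):
    o=get_obs(); Rt=rot(o['tool_rot']); rv=R.from_matrix(Rg@Rt.T).as_rotvec()
    print('shift',pos-np.array(o['tool_pos']),'turn/2pi',rv/2/np.pi,'deg',np.degrees(np.linalg.norm(rv)),'at',o['tool_pos'],'clock',o['clock'])
E
python3 - <<'E'
from goal import *
pos,Rg=goal((.632,.363),(.586,.2653),.23,.06); print(pos); delta(pos,Rg)
E
```

```text
[0.4988 0.08   0.3714]
shift [-0.1251  0.296   0.0668] turn/2pi [-0.0475  0.0092 -0.0759] deg 32.39495740548665 at [ 0.6238 -0.216   0.3046] clock 5.3
```

```bash
python3 -m crank '-0.02 0.05 0.02 -0.006 0.001 -0.01;-0.04 0.095 0.03 -0.015 0.003 -0.025;-0.06 0.14 0.04 -0.025 0.005 -0.04;-0.08 0.185 0.05 -0.035 0.007 -0.055;-0.1 0.23 0.06 -0.045 0.009 -0.07;-0.12 0.27 0.066 -0.0475 0.009 -0.076;-0.125 0.296 0.066 -0.0475 0.009 -0.076;-0.125 0.296 0.066 -0.0475 0.009 -0.076'
cat > look.py <<'E'
from goal import *
import sys
C=cam('wrist'); im=vision.read_camera('wrist'); cv2.imwrite(sys.argv[1],im[:,:,::-1])
for l,z in [('lever_shoulder',.249),('lever_pivot',.215),('press_ram',.1)]:
    print(l,[(np.round(r['xy']),round(r['conf'],2),atz(C,r['xy'],z)) for r in finder.spot_point('wrist',l)[:2]])
np.save('C.npy',np.array([0])); delta(*goal((.632,.363),(.586,.2653),.23,.06))
for P in [(.632,.363,.215),(.586,.2653,.249)]: print(proj(C,P))
E
python3 look.py pics/p1.png
```

```text
clock: 6.1
tool_pos: [0.4982, 0.0832, 0.372]
tool_rot: [0.082, 0.834, 0.531, -0.125]
contact_force: [0.4, -1.3, -2.4]
finger_gap: 0.0243
gripper_force: 60.0
lever_shoulder []
lever_pivot []
press_ram []
shift [-0.0006  0.0008 -0.0004] turn/2pi [0.0004 0.0004 0.0001] deg 0.2000330997496911 at [0.4994 0.0793 0.3718] clock 6.3
[ 257.6075 -248.8355]
[ 257.6699 -158.5456]
```

View pics/p1.png

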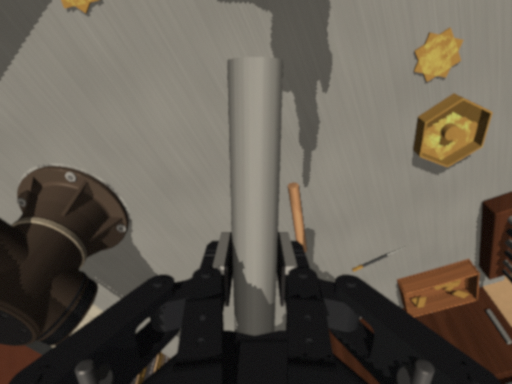

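The tube is well held and in line with the tool, with its end at pixel (255, 58). The press is out of view ahead, so I'm moving closer and higher to see the stub.

```bash
python3 -m crank '0.02 0.042 -0.004 0 0 0;0.039 0.083 -0.0075 0 0 0;0.039 0.083 -0.0075 0 0 0;0.039 0.083 -0.0075 0 0 0';python3 look.py pics/p2.png
```

```text
clock: 6.7
tool_pos: [0.5387, 0.1625, 0.3637]
tool_rot: [0.082, 0.835, 0.529, -0.126]
contact_force: [-0.5, -1.0, -1.7]
finger_gap: 0.0242
gripper_force: 60.0
lever_shoulder [(array([260.,  12.]), 0.91, array([0.5905, 0.2612, 0.249 ]))]
lever_pivot []
press_ram []
shift [-0.0393 -0.0817  0.0063] turn/2pi [0.0004 0.0005 0.0002] deg 0.25659817492205034 at [0.5381 0.1617 0.3651] clock 6.9
[ 251.605  -178.6631]
[251.974    9.2814]
```

View pics/p2.png

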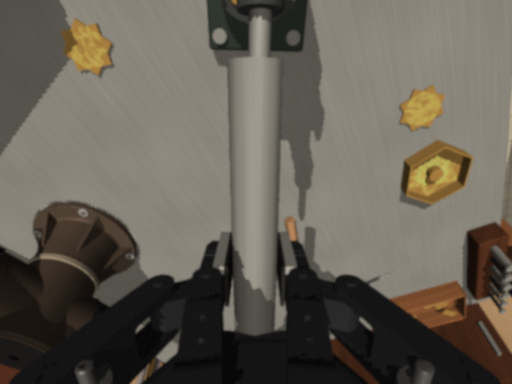

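```bash
python3 - <<'E'
from fit import *
C=cam('wrist'); im=cv2.imread('pics/p2.png'); g=cv2.GaussianBlur(cv2.cvtColor(im,cv2.COLOR_BGR2GRAY),(3,3),0).astype(float)
L=[];Rr=[]
for y in range(18,54,3):
    print(y,im[y,236:290:2].mean(1).astype(int) if 1 else 0)
    dg=np.diff(g[y,240:284]); 
# axis ray plane: bright stub centre per row
E
python3 - <<'E'
import cv2
im=cv2.imread('pics/p2.png'); cv2.imwrite('pics/p2c.png',cv2.resize(im[0:75,195:325],None,fx=6,fy=6,interpolation=cv2.INTER_CUBIC))
E
```

```text
18 [ 47  56  60  60  59  59  49  51  89 128 128 153 155 108  84  77  65  55
  38  35  36  35  30  30  31  30  30]
21 [ 30  31  36  45  52  56  56  78 115 135 148 158 161 149 134 114  80  56
  36  28  29  31  31  31  30  30  29]
24 [ 30  31  29  31  31  35  52  95 118 135 149 159 160 150 136 117  96  65
  33  29  30  30  29  29  30  30  31]
27 [ 30  32  30  29  31  31  51  95 118 136 150 159 159 149 133 117  96  65
  34  30  31  30  29  30  30  30  30]
30 [ 30  31  31  30  30  30  53  96 118 136 150 159 159 147 134 117  94  61
  34  29  31  29  31  29  32  32  35]
33 [ 29  29  31  31  31  33  52  98 121 137 150 159 157 146 132 115  92  60
  32  30  29  31  31  31  31  37  69]
36 [ 29  31  29  30  30  31  55  98 121 138 150 159 156 145 130 113  91  58
  31  30  30  30  31  29  31  60  81]
39 [ 33  31  29  29  29  30  55  99 123 138 151 158 155 145 130 113  89  54
  30  30  29  29  28  29  31  59  81]
42 [ 43  33  30  30  29  29  56 100 124 138 151 158 154 143 129 112  88  53
  31  31  30  30  31  31  31  44  74]
45 [ 48  47  39  31  29  30  57 100 123 138 152 158 153 142 128 111  87  51
  32  30  30  32  31  29  32  32  37]
48 [ 37  38  36  31  27  28  57 102 124 141 152 158 153 141 128 110  85  50
  28  27  29  26  28  28  30  28  29]
51 [ 75  75  73  72  73  73  75 103 126 140 152 157 151 141 126 108  84  65
  65  62  62  62  61  62  56  54  55]
```

View pics/p2c.png

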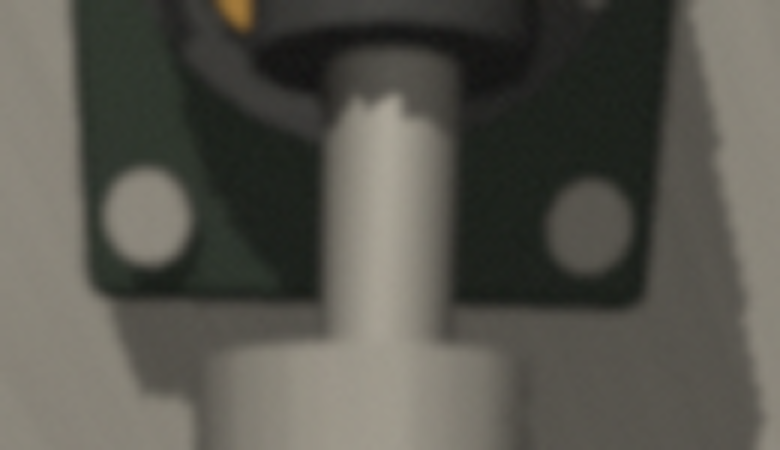

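Run:
```python
from fit import *
C=cam('wrist'); o=get_obs(); Rt=rot(o['tool_rot']); p=np.array(o['tool_pos'])
for f in ['pics/p1.png','pics/p2.png','pics/t.png']:
    g=cv2.GaussianBlur(cv2.cvtColor(cv2.imread(f),cv2.COLOR_BGR2GRAY),(5,9),0).astype(float); L=[];Rr=[]
    def sub(y,a,b):
        q=np.abs(np.diff(g[y,a:b])); k=int(q.argmax()); k=min(max(k,1),len(q)-2); den=q[k-1]-2*q[k]+q[k+1]; return a+k+.5+(0 if den==0 else .5*(q[k-1]-q[k+1])/den)
    for y in range(68,226,2): L.append((sub(y,220,242),y)); Rr.append((sub(y,268,292),y))
    def rob(E):
        E=np.array(E)
        for _ in range(4):
            c=np.polyfit(E[:,1],E[:,0],1); r=np.abs(np.polyval(c,E[:,1])-E[:,0]); E=E[r<max(.4,2*np.median(r))]
        return E
    L,Rr=rob(L),rob(Rr); d,q,b=cyl(C,L,Rr,.013); d=Rt.T@d; d*=np.sign(d[0]); q=Rt.T@(q-p)
    print(f,len(L),len(Rr),'dir',d,'x=0',q-d*q[0]/d[0],'x=.1',q+d*(.1-q[0])/d[0])
L=np.array([(248.6,24),(248.4,48)]);Rr=np.array([(270.1,24),(269.2,48)])
# axis plane intersect vertical-known heights
for xy,s in [((259.65,10),0.0),((259.35,24),.013),((258.8,48),.035)]:
    zz=.249+.2955*s; print(atz(C,xy,zz))
n=np.cross(ray(C,(259.35,24))[1],ray(C,(258.8,48))[1]); n/=np.linalg.norm(n)
h=np.cross(n,[0,0,1]); 
# horizontal heading of u lying in plane n with pitch .3
from scipy.optimize import brentq
f=lambda a: n@np.array([np.cos(a)*np.cos(.3),np.sin(a)*np.cos(.3),np.sin(.3)])
print('heading',brentq(f,-2.4,-1.6),'tool',np.arctan2(-Rt[1,0],-Rt[0,0]),'pitch',np.arcsin(-Rt[2,0]))
```

```text
pics/p1.png 79 63 dir [1.     0.0014 0.0044] x=0 [ 0.      0.0003 -0.0044] x=.1 [ 0.1     0.0005 -0.0039]
pics/p2.png 77 57 dir [ 0.974  -0.0189  0.2257] x=0 [ 0.      0.0009 -0.0109] x=.1 [ 0.1    -0.001   0.0122]
pics/t.png 79 77 dir [1.     0.0021 0.0058] x=0 [ 0.      0.0004 -0.0038] x=.1 [ 0.1     0.0006 -0.0032]
[0.5905 0.2618 0.249 ]
[0.5866 0.2542 0.2528]
[0.5799 0.2409 0.2593]
heading -2.034998865587079 tool -2.013593733086598 pitch 0.30073469724697294
```

```bash
cat > g2.py <<'E'
from goal import *
import sys
def G(s,off=0.,sh=(.590,.2615),a=-2.034,pitch=.3,l=0.,v=0.):
    h=np.array([np.cos(a),np.sin(a)]); return goal(np.array(sh)-h*.10987,sh,s,off,pitch,-.004)
if __name__=='__main__': 
    for s,off in eval(sys.argv[1]): print(s,off); delta(*G(s,off))
E
python3 g2.py '[(.21,.06),(.21,0)]'
```

```text
0.21 0.06
shift [-0.0303 -0.0649 -0.0006] turn/2pi [ 0.0004  0.0005 -0.0035] deg 1.2665657098945335 at [0.5381 0.1617 0.3651] clock 6.9
0.21 0
shift [-0.0382 -0.0807 -0.0579] turn/2pi [ 0.0004  0.0005 -0.0035] deg 1.2665657098945335 at [0.5381 0.1617 0.3651] clock 6.9
```

```bash
python3 -m crank '-0.03 -0.065 0 0 0 -0.0035;-0.03 -0.065 0 0 0 -0.0035;-0.034 -0.073 -0.03 0 0 -0.0035;-0.038 -0.081 -0.058 0 0 -0.0035;-0.038 -0.081 -0.058 0 0 -0.0035;-0.038 -0.081 -0.058 0 0 -0.0035;-0.038 -0.081 -0.058 0 0 -0.0035'; python3 g2.py '[(.19,0),(.18,0),(.1,0)]'
```

```text
clock: 7.6
tool_pos: [0.5008, 0.0821, 0.3084]
tool_rot: [0.081, 0.841, 0.52, -0.125]
contact_force: [-1.1, -0.5, -2.0]
finger_gap: 0.0241
gripper_force: 60.0
0.19 0
shift [ 0.0075  0.016  -0.0071] turn/2pi [ 0.0003  0.0009 -0.0002] deg 0.34214059866607033 at [0.5008 0.0821 0.3084] clock 7.6
0.18 0
shift [ 0.0118  0.0245 -0.01  ] turn/2pi [ 0.0003  0.0009 -0.0002] deg 0.34214059866607033 at [0.5008 0.0821 0.3084] clock 7.6
0.1 0
shift [ 0.0459  0.0929 -0.0337] turn/2pi [ 0.0003  0.0009 -0.0002] deg 0.34214059866607033 at [0.5008 0.0821 0.3084] clock 7.6
```

Now to s=.185 (tube end 10 mm short of the stub tip), then a look.

```bash
python3 -m crank '0.005 0.011 -0.005 0 0 0;0.01 0.02 -0.009 0 0 0;0.01 0.02 -0.009 0 0 0;0.01 0.02 -0.009 0 0 0'
python3 - <<'E'
from h import *
im=vision.read_camera('wrist'); cv2.imwrite('pics/p3.png',cv2.resize(im[0:100,190:320],None,fx=6,fy=6,interpolation=cv2.INTER_CUBIC)[:,:,::-1])
E
python3 g2.py '[(.185,0),(.1,0)]'
```

```text
clock: 8.0
tool_pos: [0.5103, 0.1025, 0.2976]
tool_rot: [0.081, 0.84, 0.521, -0.127]
contact_force: [-0.1, -1.0, -2.6]
finger_gap: 0.0244
gripper_force: 60.1
0.185 0
shift [0.0003 0.0001 0.0021] turn/2pi [ 0.0004  0.0004 -0.0003] deg 0.24549978770662553 at [0.5102 0.1022 0.2977] clock 8.05
0.1 0
shift [ 0.0366  0.0728 -0.023 ] turn/2pi [ 0.0004  0.0004 -0.0003] deg 0.24549978770662553 at [0.5102 0.1022 0.2977] clock 8.05
```

View pics/p3.png

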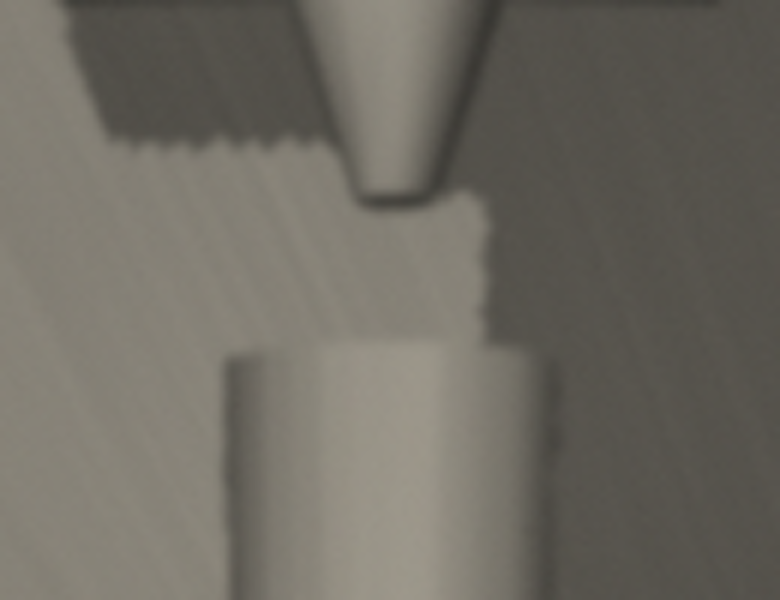

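```bash
python3 -m crank '0.003 0.0055 0 0 0 0;0.006 0.011 -0.002 0 0 0;0.0085 0.0165 -0.0035 0 0 0;0.011 0.0215 -0.005 0 0 0;0.011 0.0215 -0.005 0 0 0'; python3 g2.py '[(.16,0),(.13,0)]'; python3 -c "
from station import get_obs
o=get_obs();print(o['contact_force'],o['moment'])"
```

```text
clock: 8.55
tool_pos: [0.5214, 0.1241, 0.2924]
tool_rot: [0.08, 0.841, 0.521, -0.127]
contact_force: [-0.4, 0.2, -2.2]
finger_gap: 0.0241
gripper_force: 60.1
0.16 0
shift [-0.0002 -0.0004  0.    ] turn/2pi [ 0.0004  0.0004 -0.0003] deg 0.23189445864999236 at [0.5214 0.1241 0.2924] clock 8.55
0.13 0
shift [ 0.0126  0.0253 -0.0088] turn/2pi [ 0.0004  0.0004 -0.0003] deg 0.23189445864999236 at [0.5214 0.1241 0.2924] clock 8.55
[-0.44623687  0.23425399 -2.23669937] [ 0.19353829 -0.16395375  0.02060678]
```

Tube end is 15 mm over the stub with no contact. Continue.

```bash
python3 -m crank '0.0043 0.0085 -0.003 0 0 0;0.0086 0.017 -0.006 0 0 0;0.0126 0.0253 -0.0088 0 0 0;0.0126 0.0253 -0.0088 0 0 0'; python3 -m crank '0.0043 0.0085 -0.003 0 0 0;0.0086 0.017 -0.006 0 0 0;0.0086 0.017 -0.006 0 0 0'; python3 g2.py '[(.1,0)]'; python3 -c "
from station import get_obs
o=get_obs();print(o['contact_force'],o['moment'])"
```

```text
clock: 8.95
tool_pos: [0.5341, 0.1498, 0.2833]
tool_rot: [0.08, 0.84, 0.521, -0.127]
contact_force: [0.1, 0.4, -2.0]
finger_gap: 0.0244
gripper_force: 60.1
clock: 9.25
tool_pos: [0.5427, 0.1667, 0.2774]
tool_rot: [0.08, 0.841, 0.521, -0.127]
contact_force: [-0.2, 0.3, -2.2]
finger_gap: 0.0242
gripper_force: 60.1
0.1 0
shift [ 0.0041  0.0083 -0.0027] turn/2pi [ 0.0004  0.0004 -0.0003] deg 0.22815731181933344 at [0.5427 0.1667 0.2774] clock 9.25
[-0.17275838  0.28671926 -2.15994325] [ 0.20669586 -0.07446991  0.02272573]
```

```bash
python3 -m crank '0.0021 0.0043 -0.0015 0 0 0;0.0034 0.0068 -0.0024 0 0 0;0.0034 0.0068 -0.0024 0 0 0';python3 -m crank '0.0009 0.0017 -0.0006 0 0 0;0.0009 0.0017 -0.0006 0 0 0';python3 -m crank '0.0009 0.0017 -0.0006 0 0 0;0.0009 0.0017 -0.0006 0 0 0';python3 g2.py '[(.1,0)]'
```

```text
clock: 9.55
tool_pos: [0.5458, 0.1727, 0.2755]
tool_rot: [0.08, 0.841, 0.52, -0.126]
contact_force: [-0.2, 0.3, -3.1]
finger_gap: 0.024
gripper_force: 60.1
clock: 9.75
tool_pos: [0.5467, 0.1742, 0.275]
tool_rot: [0.081, 0.841, 0.52, -0.126]
contact_force: [-0.2, 1.3, -2.4]
finger_gap: 0.0243
gripper_force: 60.1
clock: 9.95
tool_pos: [0.5476, 0.176, 0.2744]
tool_rot: [0.081, 0.841, 0.52, -0.126]
contact_force: [-0.6, -0.1, -2.3]
finger_gap: 0.0243
gripper_force: 60.1
0.1 0
shift [-0.0008 -0.001   0.0003] turn/2pi [ 0.0004  0.0005 -0.0002] deg 0.23859816331556472 at [0.5476 0.176  0.2744] clock 9.95
```

```bash
python3 -m crank '0.0009 0.0017 -0.0006 0 0 0;0.0009 0.0017 -0.0006 0 0 0';python3 -m crank '0.0009 0.0017 -0.0006 0 0 0;0.0009 0.0017 -0.0006 0 0 0';python3 -m crank '0.0009 0.0017 -0.0006 0 0 0;0.0009 0.0017 -0.0006 0 0 0'
```

```text
clock: 10.15
tool_pos: [0.5479, 0.1765, 0.2742]
tool_rot: [0.081, 0.841, 0.52, -0.128]
contact_force: [-3.6, -7.3, 1.4]
finger_gap: 0.0242
gripper_force: 60.2
clock: 10.35
tool_pos: [0.548, 0.1765, 0.274]
tool_rot: [0.082, 0.841, 0.52, -0.13]
contact_force: [-10.2, -17.2, 7.0]
finger_gap: 0.0241
gripper_force: 60.3
clock: 10.55
tool_pos: [0.5481, 0.1766, 0.2739]
tool_rot: [0.083, 0.84, 0.519, -0.132]
contact_force: [-14.8, -28.6, 10.6]
finger_gap: 0.0239
gripper_force: 60.4
```

```bash
python3 -m crank '-0.0014 -0.0028 0.001 0 0 0;-0.0014 -0.0028 0.001 0 0 0;-0.0014 -0.0028 0.001 0 0 0;-0.0014 -0.0028 0.001 0 0 0'
cat > arc.py <<'E'
from goal import *
h=np.array([np.cos(-2.034),np.sin(-2.034)])
def P(th):
    a=.3-th; return .215*np.r_[h*np.cos(a),np.sin(a)]+.004*np.r_[h*np.sin(a),-np.cos(a)]
k=np.array([.8948,-.4465,0])
E
python3 - <<'E'
from arc import *
for t in np.arange(.025,.33,.025): print(round(t,3),P(t)-P(0),k*t/2/np.pi)
E
```

```text
clock: 10.95
tool_pos: [0.5481, 0.1764, 0.2741]
tool_rot: [0.081, 0.841, 0.52, -0.128]
contact_force: [-4.9, -11.1, 2.4]
finger_gap: 0.0242
gripper_force: 60.1
0.025 [-0.0006 -0.0013 -0.0052] [ 0.0036 -0.0018  0.    ]
0.05 [-0.0012 -0.0024 -0.0104] [ 0.0071 -0.0036  0.    ]
0.075 [-0.0017 -0.0035 -0.0156] [ 0.0107 -0.0053  0.    ]
0.1 [-0.0022 -0.0044 -0.0209] [ 0.0142 -0.0071  0.    ]
0.125 [-0.0026 -0.0052 -0.0262] [ 0.0178 -0.0089  0.    ]
0.15 [-0.003  -0.0059 -0.0315] [ 0.0214 -0.0107  0.    ]
0.175 [-0.0032 -0.0065 -0.0369] [ 0.0249 -0.0124  0.    ]
0.2 [-0.0035 -0.0069 -0.0422] [ 0.0285 -0.0142  0.    ]
0.225 [-0.0036 -0.0073 -0.0476] [ 0.032 -0.016  0.   ]
0.25 [-0.0037 -0.0075 -0.053 ] [ 0.0356 -0.0178  0.    ]
0.275 [-0.0038 -0.0076 -0.0583] [ 0.0392 -0.0195  0.    ]
0.3 [-0.0038 -0.0075 -0.0637] [ 0.0427 -0.0213  0.    ]
0.325 [-0.0037 -0.0074 -0.0691] [ 0.0463 -0.0231  0.    ]
```

```bash
F='import numpy as np;from station import get_obs;o=get_obs();print("F",np.round(o["contact_force"],2),np.round(o["moment"],2),np.round(o["tool_pos"],4))'
python3 -m crank '-0.0006 -0.0013 -0.0052 0.0036 -0.0018 0;-0.0012 -0.0024 -0.0104 0.0071 -0.0036 0;-0.0012 -0.0024 -0.0104 0.0071 -0.0036 0;-0.0012 -0.0024 -0.0104 0.0071 -0.0036 0' >/dev/null; python3 -c "$F"
python3 -m crank '-0.0005 -0.0011 -0.0052 0.0036 -0.0017 0;-0.001 -0.002 -0.0105 0.0071 -0.0035 0;-0.001 -0.002 -0.0105 0.0071 -0.0035 0;-0.001 -0.002 -0.0105 0.0071 -0.0035 0'>/dev/null; python3 -c "$F"
python3 -m crank '-0.0008 -0.0015 -0.0106 0.0072 -0.0036 0;-0.0008 -0.0015 -0.0106 0.0072 -0.0036 0;-0.0008 -0.0015 -0.0106 0.0072 -0.0036 0'>/dev/null; python3 -c "$F"
python3 - <<'E'
from goal import *
o=get_obs(); Rt=rot(o['tool_rot']); print('pitch',np.arcsin(-Rt[2,0]),np.arctan2(-Rt[1,0],-Rt[0,0]))
E
```

```text
F [ -7.87 -12.76  12.87] [-1.85  1.27 -0.01] [0.547  0.1739 0.2649]
F [ -8.73 -13.45  11.31] [-1.9   1.29  0.07] [0.546  0.1719 0.2543]
F [ -7.32 -13.18   9.87] [-2.07  1.14 -0.04] [0.5452 0.1703 0.2434]
pitch 0.153824648649687 -2.03481884323405
```

```bash
cat > f.py <<'E'
from goal import *
o=get_obs(); Rt=rot(o['tool_rot']); F=np.array(o['contact_force'])+[0,0,2.2]
P0=np.r_[np.array([.590,.2615])+np.array([.4465,.8948])*.10987,.215]
a=np.arcsin(-Rt[2,0]); d=np.array(o['tool_pos'])+Rt[:,2]*-.004-P0; hd=d[:2]@[-.4465,-.8948]
print('tool angle %.4f pos angle %.4f r %.4f square %.2f axial %.2f lat %.2f'%(.3-a,.3-np.arctan2(d[2],hd),np.hypot(hd,d[2]),-F@Rt[:,2],-F@Rt[:,0],F@Rt[:,1]),np.round(Rt.T@o['moment'],2),o['clock'])
E
python3 f.py
python3 -m crank '-0.0006 -0.0012 -0.0027 0.0018 -0.0009 0;-0.0006 -0.0012 -0.0027 0.0018 -0.0009 0;-0.0006 -0.0012 -0.0027 0.0018 -0.0009 0' >/dev/null; python3 f.py
python3 -m crank '-0.0001 -0.0002 -0.0027 0.0018 -0.0009 0;-0.0001 -0.0002 -0.0027 0.0018 -0.0009 0;-0.0001 -0.0002 -0.0027 0.0018 -0.0009 0' >/dev/null; python3 f.py
python3 -m crank '-0.0001 -0.0002 -0.0027 0.0018 -0.0009 0;-0.0001 -0.0002 -0.0027 0.0018 -0.0009 0;-0.0001 -0.0002 -0.0027 0.0018 -0.0009 0' >/dev/null; python3 f.py
python3 -m crank '-0.0001 -0.0002 -0.0027 0.0018 -0.0009 0;-0.0001 -0.0002 -0.0027 0.0018 -0.0009 0;-0.0001 -0.0002 -0.0027 0.0018 -0.0009 0' >/dev/null; python3 f.py
```

```text
tool angle 0.1462 pos angle 0.1479 r 0.2133 square 9.62 axial 16.73 lat -0.60 [ 0.1  -2.36  0.01] 12.05
tool angle 0.1605 pos angle 0.1606 r 0.2134 square 9.98 axial 10.91 lat -0.15 [ 0.15 -1.51  0.02] 12.35
tool angle 0.1730 pos angle 0.1733 r 0.2134 square 9.91 axial 12.91 lat -0.92 [ 0.08 -1.52  0.01] 12.65
tool angle 0.1855 pos angle 0.1863 r 0.2134 square 10.15 axial 11.55 lat -0.07 [ 0.16 -1.58  0.01] 12.95
tool angle 0.1984 pos angle 0.1969 r 0.2134 square 14.30 axial 12.16 lat -1.14 [ 0.27 -1.8  -0.02] 13.25
```

```bash
python3 -m crank '-0.0001 -0.0002 -0.004 0.0027 -0.0013 0;-0.0001 -0.0004 -0.008 0.0053 -0.0027 0;-0.0001 -0.0004 -0.008 0.0053 -0.0027 0;-0.0001 -0.0004 -0.008 0.0053 -0.0027 0' >/dev/null; python3 f.py
python3 -m crank '-0.0001 -0.0001 -0.004 0.0027 -0.0013 0;-0.0001 -0.0001 -0.007 0.0047 -0.0023 0;-0.0001 -0.0001 -0.007 0.0047 -0.0023 0;-0.0001 -0.0001 -0.007 0.0047 -0.0023 0' >/dev/null; python3 f.py
```

```text
tool angle 0.2357 pos angle 0.2342 r 0.2133 square 16.40 axial 14.21 lat -1.92 [ 0.34 -1.97  0.02] 13.65
tool angle 0.2685 pos angle 0.2668 r 0.2133 square 17.18 axial 14.65 lat -2.43 [ 0.31 -2.12  0.04] 14.05
```

```bash
python3 -m crank '0 0 0 0 0 0;0 0 0 0 0 0;0 0 0 0 0 0;0 0 0 0 0 0;0 0 0 0 0 0;0 0 0 0 0 0;0 0 0 0 0 0;0 0 0 0 0 0' ; python3 f.py
python3 - <<'E'
from h import *
a=vision.read_camera('scene'); b=vision.read_camera('wrist')
a=cv2.resize(a[70:220,230:380],(600,600),interpolation=cv2.INTER_CUBIC)[:,:400] if 0 else cv2.resize(a[70:220,250:350],(400,600),interpolation=cv2.INTER_CUBIC)
b=cv2.resize(b[0:150,205:305],(400,600),interpolation=cv2.INTER_CUBIC)
cv2.imwrite('pics/end.png',np.hstack([a,b])[:,:,::-1])
E
```

```text
clock: 14.85
tool_pos: [0.5445, 0.1686, 0.2181]
tool_rot: [0.011, 0.85, 0.526, -0.012]
contact_force: [-7.9, -12.1, 15.4]
finger_gap: 0.0241
gripper_force: 62.2
tool angle 0.2684 pos angle 0.2665 r 0.2133 square 17.14 axial 14.91 lat -1.58 [ 0.31 -2.18  0.04] 14.85
```

View pics/end.png

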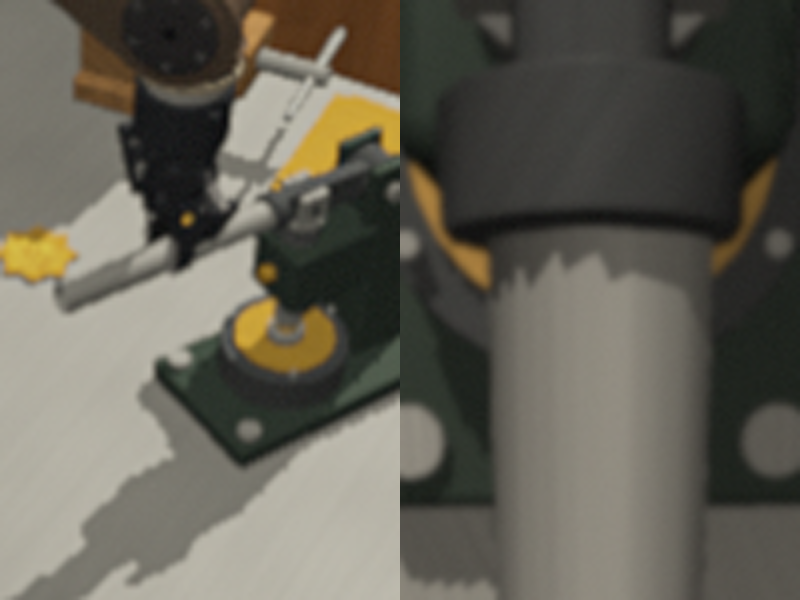

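The tube sits against the collar (right panel, row ~225). In the left panel, the foot is on the centred disc at about (290, 330). The force and position readings are steady, so I'm handing in.

```bash
python3 -c "
from station import finish_job
print(finish_job())"
```

```text
the job is handed in; nothing more can be done
None
```

I handed the job in at about 15 s with the handle tube home against the shoulder and the arm still holding the lever down; by the force readings the foot is about half-way in on the disc, which looks centred.

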